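# Sort pigment jars and the marker into their trays

### The job

Clear up the decorating table: stand each of the three tall pigment jars upright on the floor of the small square tray of its colour (the jar with the orange lid in the orange tray, the slate-grey jar with the dark grey lid in the dark grey tray, the jar of blue pigment in the blue tray), and lay the blue-and-white marker lengthwise in the long wooden tray. Do not tip a jar over on the way, and leave everything standing still.

Things in the scene. Friction and masses are not known exactly. Their poses are not given: they have to be found in the camera images.
- orange_jar: glass pigment jar, eight-sided body 58 mm across the flats (63 mm over the corners), 111 mm tall, twist lid on top 56 mm wide and about 15 mm high; orange-yellow lid, pale salmon powder inside; 0.2 to 0.36 kg. Origin: centre of its flat underside (to 1 mm); z up along the jar; flats face its x and y axes and the diagonals between. Stands loose and upright on the table at the start.
- slate_jar: glass pigment jar, eight-sided body 58 mm across the flats (63 mm over the corners), 111 mm tall, twist lid on top 56 mm wide and about 15 mm high; dark grey lid, slate-grey powder inside; 0.2 to 0.36 kg. Origin: centre of its flat underside (to 1 mm); z up along the jar; flats face its x and y axes and the diagonals between. Stands loose and upright on the table at the start.
- blue_jar: glass pigment jar, eight-sided body 58 mm across the flats (63 mm over the corners), 111 mm tall, twist lid on top 56 mm wide and about 15 mm high; white lid, bright blue powder inside; 0.2 to 0.36 kg. Origin: centre of its flat underside (to 1 mm); z up along the jar; flats face its x and y axes and the diagonals between. Stands loose and upright on the table at the start.
- blue_marker: marker pen with a white barrel and a blue cap, 135 mm long, about 16 mm thick, 30 g, lying loose on the table. Origin: at the middle of its length, on its underside as it lies at the start; y along the pen, z up at the start. It can roll if pushed.
- orange_tray: square open tray for one jar, bright orange plastic, fixed to the table: 96 x 96 mm outside, 88 x 88 mm inside, rim 28 mm above the table, floor 4 mm thick, a small paper label on the side facing -x. Empty at the start. Origin: centre of its underside, on the table; sides along its x and y, z up.
- grey_tray: square open tray for one jar, dark grey, almost black, fixed to the table: 96 x 96 mm outside, 88 x 88 mm inside, rim 28 mm above the table, floor 4 mm thick, a small paper label on the side facing -x. Empty at the start. Origin: centre of its underside, on the table; sides along its x and y, z up.
- blue_tray: square open tray for one jar, blue plastic, fixed to the table: 96 x 96 mm outside, 88 x 88 mm inside, rim 28 mm above the table, floor 4 mm thick, a small paper label on the side facing -x. Empty at the start. Origin: centre of its underside, on the table; sides along its x and y, z up.
- pen_tray: long shallow tray of light wood, fixed to the table: 180 mm (along its y) by 100 mm (along its x) outside, 170 x 90 mm inside, rim 12 mm above the table, floor 3 mm thick. Empty at the start. Origin: centre of its underside, on the table; z up. It lies on one side of the table and the marker on the other; which side changes.
There are look-alikes about, which are no part of the job. What is shaped like the blue_jar but green or purple is not meant.

How it is judged:
At the end, for the whole second after the job is handed in: Each jar upright (0.08 rad) on the floor of its own tray (within 16.5 mm of its centre along either side, underside under 8 mm up); marker in the pen tray, within 22 mm of its centre lengthwise and 40 mm across, aligned within 0.35 rad; all released and at rest (x of orange_jar in the frame of orange_tray between -0.0165 and 0.0165 m and y of orange_jar in the frame of orange_tray between -0.0165 and 0.0165 m and z of orange_jar in the frame of orange_tray below 0.008 m and angle between each of orange_jar, slate_jar, blue_jar's own z axis and vertical below 0.08 rad and linear speed of each of orange_jar, slate_jar, blue_jar, blue_marker below 0.02 m/s and angular speed of each of orange_jar, slate_jar, blue_jar below 0.2 rad/s and x of slate_jar in the frame of grey_tray between -0.0165 and 0.0165 m and y of slate_jar in the frame of grey_tray between -0.0165 and 0.0165 m and z of slate_jar in the frame of grey_tray below 0.008 m and x of blue_jar in the frame of blue_tray between -0.0165 and 0.0165 m and y of blue_jar in the frame of blue_tray between -0.0165 and 0.0165 m and z of blue_jar in the frame of blue_tray below 0.008 m and x of blue_marker in the frame of pen_tray between -0.04 and 0.04 m and y of blue_marker in the frame of pen_tray between -0.022 and 0.022 m and z of blue_marker in the frame of pen_tray below 0.022 m and angle between the y axis of blue_marker and the y axis of pen_tray, either way round below 0.35 rad and angular speed of blue_marker below 0.3 rad/s); the robot touches nothing.
It fails at once if a jar is tipped over (tilted by more than 0.6 rad) (angle between any of orange_jar, slate_jar, blue_jar's own z axis and vertical above 0.6 rad).
It also fails if it takes over 115 s, if anything falls off the work surface, if the arm or the gripper's body presses on something with over 40 N, if the wrist force passes 120 N, or if a joint passes its speed limit or range.

### The arm

A 6-joint arm with a two-finger parallel gripper is mounted at the origin on a cart in front of the work surface, level with it; the furniture and walls round the work are solid. World frame = base frame: x ahead of the robot, y to its left, z up, the work surface at z = 0. Lengths are in m, angles in rad, forces in N, time in s.
With the tool pointing down it reaches from about 0.375 to 0.975 m from the base axis. Payload 3.8 kg.
Tool frame: the origin (TCP) lies midway between the tips of the shut fingers; the grasp point (between the pads) lies 19 mm behind it; z points along the fingers, y is the line along which they close (so a half turn about z gives the same grasp; the last joint's range is limited). The gripper opens to 88 mm and grips with 3 to 60 N. Pads are 18 mm wide; open, the fingers measure 123 mm over their backs; the gripper's body (75 mm by 187 mm) begins 45 mm behind the grasp point.
Start: joints at [1.157, 0.264, 1.604, -0, 1.274, -0.037], TCP at [0.248, 0.628, 0.239] pointing down, gripper open.
Joint ranges: [-2.63, 2.63], [-0.94, 2.18], [0.31, 2.57], [-1.31, 4.45], [0, 2.66], [-2.55, 2.55]. Speed limits (rad/s): [2.57, 2.57, 3.14, 3.14, 3.14, 3.14].

### API

Orientations are given as a rotation vector (axis times angle).
In Python, from cell import manip, inverse_kinematics, cams, order gives the robot as it stands. Calls block until the motion is done:
- manip.move_pose(position, orientation): joint-space move of the TCP to a pose.
- manip.move_linear(position, rate=0.15, rot=None): straight line of the TCP; rot=None keeps the orientation; rate is the mean speed in m/s.
- manip.set_joints(angles): joint-space move.
- manip.set_gripper(opening, force=None): finger opening in m; force is the grip in N (None keeps the last); returns when the fingers have stopped.
- manip.dwell(seconds).
- inverse_kinematics(position, orientation): joint angles nearest the present ones, or None.
- manip.state(): the state.
- cams.capture(name): name is "scene" or "top" or "wrist"; returns a dict with "image" (384x512x3 uint8, blue, green, red), "z_map" (384x512 float32, m along the optical axis (not along the pixel's ray), 0 where there is no reading), "intrinsics" (3x3 intrinsics, pixels), "k1" (the pictures are not rectified: a ray, as slopes to the right and down, at radius r is drawn at 1 + k1 r^2 times it, then the intrinsics apply), "position" and "orientation" of the camera in the world; the wrist camera has in their place "T_tool_cam" (4x4, takes a point from camera to tool coordinates, whose origin is the TCP and whose axes are the flange's). Camera axes: x right, y down, z forward; pixel columns grow to the right and rows downward; lengths in m; the calibration is good to about 2 mm. A picture is of the moment at which its call begins: read the wrist's pose just before it.
A pose or a line that the arm cannot do raises manip.IKError and nothing moves.
- order.close_job(): hands the job in; it is judged then, once.
The state is a dict: "clock": time; "joint_pos": joint angles; "joint_velocities": joint speeds; "tau": joint torques, N m; "tool_pos": TCP position; "tcp_rot": TCP orientation; "contact_force": force on the tool from outside, world axes, zero at the start; "moment": the same for the moment, N m; "gripper_width": finger opening in m; "grasp_force": force on a finger pad.
Only numpy, scipy, OpenCV 4.12 (cv2) and the standard library are available. Lean on these libraries where they do the work, as an engineer would, in place of code of your own. Each camera call takes 0.05 s, during which the arm holds its last target. There are 200 camera calls.

## Working session

There is one attempt and no reset: what is moved stays moved. The work goes in short steps, each a Python script; the robot and the scene stay as the last script left them, time stands still between calls to the robot, and variables do not carry over. Pictures are saved under pics/ and viewed, at most 14 in all, crops included, and the job is handed in when it is done.

```bash
ls; mkdir -p pics; cat > h.py <<'E'
import numpy as np, cv2
from cell import manip, inverse_kinematics, cams, order
from scipy.spatial.transform import Rotation as R
def Rm(o):
    o=np.asarray(o,float)
    if o.shape==(3,3): return o
    return R.from_rotvec(o).as_matrix() if o.size==3 else R.from_quat(o).as_matrix()
def grab(n):
    s=manip.state(); c=cams.capture(n)
    if n=='wrist':
        T=np.eye(4);T[:3,:3]=Rm(s['tcp_rot']);T[:3,3]=s['tool_pos'];T=T@np.array(c['T_tool_cam'])
    else:
        T=np.eye(4);T[:3,:3]=Rm(c['orientation']);T[:3,3]=c['position']
    c['T']=T; return c
def rays(c,uv):
    K=np.array(c['intrinsics']);k=c['k1']
    p=cv2.undistortPoints(np.array(uv,np.float64).reshape(-1,1,2),K,np.array([k,0,0,0],float)).reshape(-1,2)
    return np.c_[p,np.ones(len(p))]
def onz(c,uv,z):
    d=rays(c,uv)@c['T'][:3,:3].T; o=c['T'][:3,3]
    return o+d*((z-o[2])/d[:,2])[:,None]
def cloud(c):
    h,w=c['z_map'].shape; u,v=np.meshgrid(np.arange(w),np.arange(h))
    P=rays(c,np.c_[u.ravel(),v.ravel()])*c['z_map'].reshape(-1,1)
    P=P@c['T'][:3,:3].T+c['T'][:3,3]; P[c['z_map'].ravel()==0]=np.nan
    return P.reshape(h,w,3)
E
python3 - <<'E'
from h import *
import pickle
for n in ['top','scene']:
    c=grab(n); print(n,c['orientation'],c['position'],c['intrinsics'],c['k1'])
    cv2.imwrite(f'pics/{n}.png',cv2.resize(c['image'],(800,600),interpolation=cv2.INTER_CUBIC)); pickle.dump(c,open(f'{n}.pkl','wb'))
E
```

```text
pics
top [-2.17149741  2.2149815  -0.07126582] [ 0.38723386 -0.08208352  1.43916568] [[377.17034696   0.         254.87790899]
 [  0.         377.17034696 184.13951185]
 [  0.           0.           1.        ]] 0.04368800708537988
scene [-1.93736883  0.62230228 -0.42560044] [-0.14649432 -0.92740024  0.53201103] [[409.45571338   0.         250.67523398]
 [  0.         409.45571338 195.05460925]
 [  0.           0.           1.        ]] -0.08659148042781781
```

View pics/top.png

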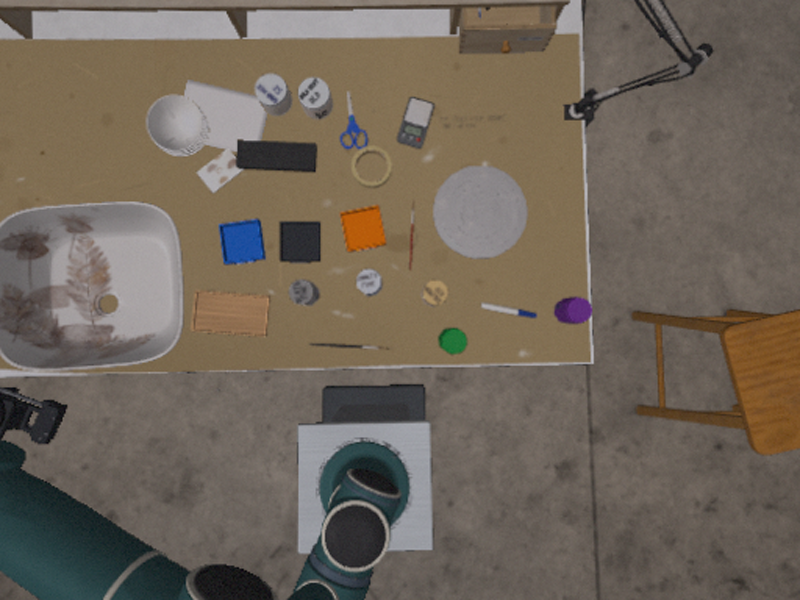

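View pics/scene.png

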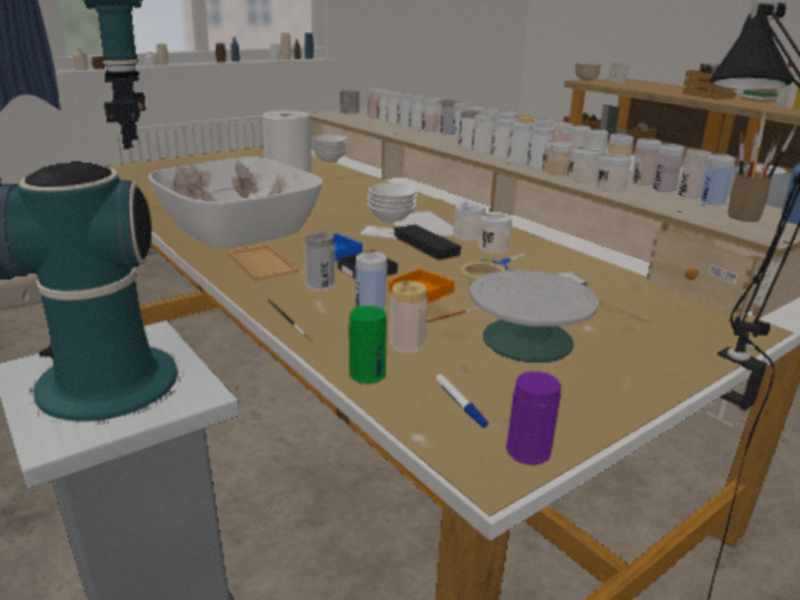

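Top view (800x600 px). Jars: slate/grey lid (303,292), white-lid blue (369,282), orange lid (434,292). Jar look-alikes: green (453,341) and purple (573,310), neither wanted. Trays: blue (242,242), grey (300,241), orange (363,229). Tray look-alike: black bar (277,156). Pen tray (231,313), marker (509,310). Pen look-alikes: brushes at (412,235) and (350,346). Next, measurements and a close crop to check.

```bash
python3 - <<'E'
from h import *
import pickle
c=pickle.load(open('top.pkl','rb')); P=cloud(c); s=.64
im=c['image'][125:235,115:390]; cv2.imwrite('pics/crop.png',cv2.resize(im,(800,320),interpolation=cv2.INTER_CUBIC))
z=P[...,2]
for n,u,v in [('slate',303,292),('blue',369,282),('orange',434,292),('green',453,341),('purple',573,310)]:
    u,v=int(u*s),int(v*s); sub=P[v-14:v+15,u-14:u+15].reshape(-1,3); q=sub[(sub[:,2]>.08)]
    top=np.percentile(q[:,2],90); t=q[q[:,2]>top-.012]; (cx,cy),r=cv2.minEnclosingCircle(t[:,:2].astype(np.float32))
    print(n,top.round(4),len(t),t.mean(0).round(4),np.round([cx,cy,r],4), np.ptp(t,0).round(3))
hsv=cv2.cvtColor(c['image'],cv2.COLOR_BGR2HSV)
g=c['image'].max(2)
masks={'blue_tray':((hsv[...,0]>100)&(hsv[...,0]<125)&(hsv[...,1]>150),242,242),'grey_tray':(g<75,300,241),'orange_tray':((hsv[...,0]<16)&(hsv[...,1]>190),363,229),'pen_tray':((P[...,2]>.0)&(g>125),231,313)}
for n,(m,u,v) in masks.items():
    w=28;u,v=int(u*s),int(v*s); mm=np.zeros_like(g); mm[v-w:v+w,u-w:u+w]=m[v-w:v+w,u-w:u+w]*255
    k,l,st,_=cv2.connectedComponentsWithStats(mm); i=1+st[1:,4].argmax(); ys,xs=np.where(l==i)
    h=.012 if n=='pen_tray' else .028
    W=onz(c,np.c_[xs,ys],h)[:,:2]; rr=cv2.minAreaRect((W*1000).astype(np.float32)); print(n,len(xs),rr, 'z',np.nanpercentile(z[l==i],[10,50,90]).round(3))
for n,u,v in [('mk0',482,306),('mk1',536,315),('pen tray a',193,291)]: print(n,onz(c,[(u*s,v*s)],.008)[0].round(4))
print('table z',np.nanmedian(z[200:215,150:180]))
E
```

```text
slate 0.1156 205 [0.4624 0.1311 0.1127] [0.4628 0.1315 0.0283] [0.053 0.055 0.017]
blue 0.116 197 [ 0.4836 -0.0206  0.1128] [ 0.4836 -0.0206  0.028 ] [0.053 0.053 0.013]
orange 0.1163 205 [ 0.4543 -0.1704  0.1126] [ 0.4549 -0.1707  0.0286] [0.053 0.056 0.015]
green 0.1156 204 [ 0.3446 -0.21    0.112 ] [ 0.3448 -0.2107  0.0284] [0.053 0.056 0.016]
purple 0.1152 206 [ 0.4091 -0.4936  0.1119] [ 0.409  -0.4941  0.0281] [0.053 0.054 0.015]
blue_tray 661 ((590.47509765625, 284.07696533203125), (95.54875183105469, 97.79826354980469), 7.320407867431641) z [0.002 0.007 0.026]
grey_tray 664 ((588.287353515625, 145.97174072265625), (93.7970199584961, 94.86627960205078), 89.2662582397461) z [0.002 0.007 0.027]
orange_tray 607 ((618.2875366210938, -6.563972473144531), (95.2326889038086, 92.97267150878906), 10.166345596313477) z [0.001 0.006 0.025]
pen_tray 2063 ((423.5521240234375, 318.9718933105469), (206.08729553222656, 209.21975708007812), 89.6262435913086) z [0.001 0.005 0.01 ]
mk0 [ 0.4247 -0.2924  0.008 ]
mk1 [ 0.4004 -0.4224  0.008 ]
pen tray a [0.475  0.4058 0.008 ]
table z 0.0046201362242033195
```

View pics/crop.png

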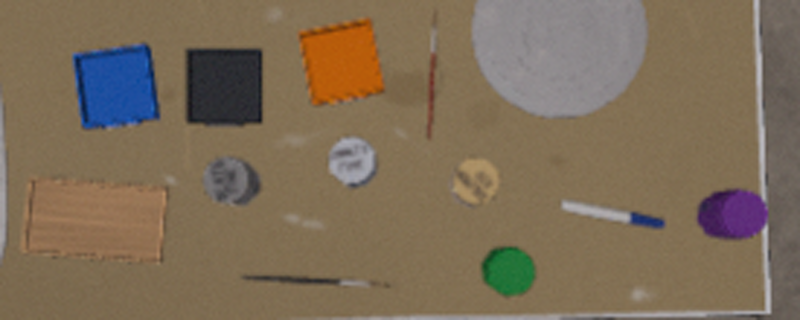

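```bash
cat >> h.py <<'E'
def rot(a): return (R.from_euler('z',a)*R.from_euler('x',np.pi)).as_rotvec()
def yaw(): 
    x=Rm(manip.state()['tcp_rot'])[:,0]; return np.arctan2(x[1],x[0])
J=dict(slate=(.4625,.1313),blue=(.4836,-.0206),orange=(.4546,-.1706))
E
python3 - <<'E'
from h import *
import pickle
c=pickle.load(open('top.pkl','rb'))
q=onz(c,np.array([(30,180),(168,186),(162,262),(24,250)])/2.909+[115,125],.012)[:,:2]; print(q.round(4),q.mean(0).round(4),np.linalg.norm(q-np.roll(q,1,0),axis=1).round(3))
s=manip.state(); print(s['clock'],yaw(),s['tool_pos'],s['gripper_width'],np.round(grab('wrist')['T_tool_cam'],3))
for a in np.arange(-np.pi,np.pi,np.pi/8):
    print(round(a,2),[None if (j:=inverse_kinematics([*p,.06],rot(a))) is None else round(j[5],2) for p in J.values()])
manip.move_pose([.44,.10,.30],rot(0)); print(manip.state()['clock'])
c=grab('wrist'); pickle.dump(c,open('w1.pkl','wb')); cv2.imwrite('pics/w1.png',c['image'])
E
```

```text
[[0.4722 0.3978]
 [0.4608 0.2204]
 [0.3627 0.2287]
 [0.382  0.4053]] [0.4194 0.3131] [0.091 0.178 0.099 0.178]
0.1 2.7648301638401507 [0.24811744 0.62707823 0.23751208] 0.08856244353424178 [[-0.001 -0.956 -0.294  0.076]
 [ 1.    -0.    -0.001 -0.001]
 [ 0.001 -0.294  0.956 -0.146]
 [ 0.     0.     0.     1.   ]]
-3.14 [np.float64(-1.35), np.float64(-1.66), np.float64(-1.98)]
-2.75 [np.float64(-1.74), np.float64(-2.06), np.float64(-2.37)]
-2.36 [np.float64(-2.13), np.float64(-2.45), None]
-1.96 [np.float64(-2.52), None, None]
-1.57 [None, None, None]
-1.18 [None, None, np.float64(2.34)]
-0.79 [None, np.float64(2.26), np.float64(1.95)]
-0.39 [np.float64(2.19), np.float64(1.87), np.float64(1.55)]
0.0 [np.float64(1.8), np.float64(1.48), np.float64(1.16)]
0.39 [np.float64(1.4), np.float64(1.08), np.float64(0.77)]
0.79 [np.float64(1.01), np.float64(0.69), np.float64(0.38)]
1.18 [np.float64(0.62), np.float64(0.3), np.float64(-0.02)]
1.57 [np.float64(0.22), np.float64(-0.09), np.float64(-0.41)]
1.96 [np.float64(-0.17), np.float64(-0.49), np.float64(-0.8)]
2.36 [np.float64(-0.56), np.float64(-0.88), np.float64(-1.2)]
2.75 [np.float64(-0.95), np.float64(-1.27), np.float64(-1.59)]
2.1833
```

View pics/w1.png

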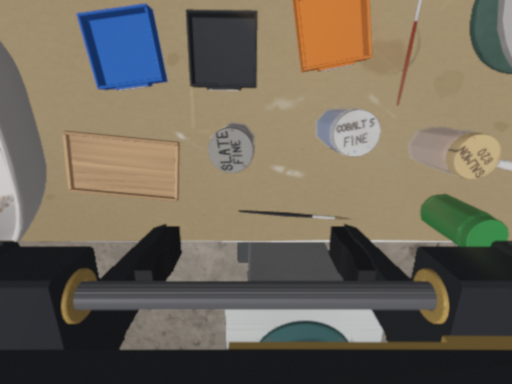

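The wrist view confirms the choice: "SLATE" lid at (231,149), "COBALT" (blue) at (353,132), orange-yellow lid at (474,156), green decoy at (470,222). Trays: blue (122,48), grey (222,48), orange (334,30), pen tray (123,165). I'll cross-check these positions against the top view.

```bash
python3 - <<'E'
from h import *
import pickle
c=pickle.load(open('w1.pkl','rb')); P=cloud(c)
print('jars',onz(c,[(231,149),(354,132),(475,156)],.111).round(4)[:,:2].tolist())
for n,h,q in [('pen',.012,[(67,131),(180,141),(178,199),(67,188)]),('blue',.028,[(79,14),(148,5),(166,79),(99,89)]),('grey',.028,[(188,10),(257,10),(257,87),(189,87)])]:
    w=onz(c,q,h)[:,:2]; print(n,w.round(3).tolist(),w.mean(0).round(4),np.linalg.norm(w-np.roll(w,1,0),axis=1).round(3))
w=onz(c,[(303,70),(372,60)],.028)[:,:2];print('orange near corners',w.round(4))
print('table z',np.nanmedian(P[215:230,190:230,2]),'lid z',P[149,231,2],P[132,354,2],P[156,475,2])
E
```

```text
jars [[0.4655, 0.1286], [0.486, -0.0198], [0.4568, -0.1715]]
pen [[0.478, 0.391], [0.463, 0.217], [0.367, 0.228], [0.386, 0.409]] [0.4234 0.3112] [0.094 0.174 0.097 0.182]
blue [[0.632, 0.333], [0.643, 0.24], [0.552, 0.225], [0.539, 0.322]] [0.5915 0.2803] [0.094 0.093 0.092 0.098]
grey [[0.637, 0.188], [0.637, 0.097], [0.542, 0.096], [0.542, 0.194]] [0.5895 0.1436] [0.096 0.092 0.096 0.097]
orange near corners [[ 0.5641  0.0316]
 [ 0.5769 -0.0638]]
table z 0.002230707002556759 lid z 0.109218113755641 0.11172103946782797 0.11189908886244054
```

Both cameras agree to within 3 mm. I'll pick up the slate jar first.

```bash
cat >> h.py <<'E'
J=dict(slate=(.464,.130),blue=(.485,-.0202),orange=(.456,-.171))
T=dict(slate=(.589,.145),blue=(.591,.282),orange=(.618,-.007))
def st(l): s=manip.state(); print(l,round(s['clock'],1),np.round(s['tool_pos'],4),'w',round(s['gripper_width'],4),'g',round(s['grasp_force'],1),'F',np.round(s['contact_force'],1))
def pick(n,a=np.pi/2,z=.062):
    manip.set_gripper(.088); manip.move_pose([*J[n],.17],rot(a)); manip.move_linear([*J[n],z],.12); st('down')
    manip.set_gripper(.03,25); st('grip'); manip.move_linear([*J[n],z+.14],.12); st('up')
def place(n,a=np.pi/2,z=.062):
    manip.move_linear([*T[n],z+.14],.15,rot(a)); manip.move_linear([*T[n],z+.03],.12); manip.move_linear([*T[n],z+.0045],.04); st('placed')
    manip.set_gripper(.08); manip.dwell(.2); manip.move_linear([*T[n],z+.13],.15); st('away')
E
python3 - <<'E'
from h import *
pick('slate')
cv2.imwrite('pics/w2.png',grab('wrist')['image'])
E
```

```text
down 4.9 [0.4647 0.1302 0.0627] w 0.0879 g 0.0 F [-0.5 -0.6 -0.1]
grip 5.4 [0.4639 0.13   0.0623] w 0.0589 g 25.0 F [-2.4  0.2  4.3]
up 6.7 [0.4633 0.1298 0.2009] w 0.0591 g 25.0 F [-0.1  0.4 -3. ]
```

View pics/w2.png

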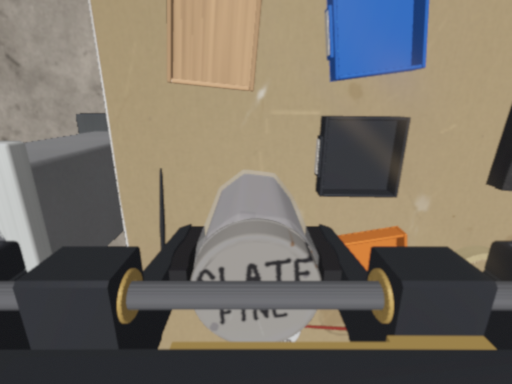

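The slate jar is held square and upright: its lid is at (258,280) and the width of 58.9 mm matches the flats. I'll place it, then pick up the blue jar and place that.

```bash
python3 - <<'E'
from h import *
place('slate'); pick('blue')
if manip.state()['gripper_width']<.066 and manip.state()['gripper_width']>.054: place('blue')
c=grab('top'); cv2.imwrite('pics/t2.png',cv2.resize(c['image'][110:250,115:390],(800,407),interpolation=cv2.INTER_CUBIC))
E
```

```text
placed 9.6 [0.5883 0.1449 0.0664] w 0.0591 g 25.0 F [-4.4 -0.7  1.3]
away 11.3 [0.5882 0.1448 0.1908] w 0.0799 g 0.0 F [ 0.2 -0.1  0.1]
down 13.5 [ 0.4858 -0.0201  0.0627] w 0.0882 g 0.0 F [-0.1 -0.1 -0.3]
grip 14.1 [ 0.4849 -0.0202  0.0623] w 0.0581 g 25.0 F [-2.5 -0.7  3.6]
up 15.4 [ 0.4843 -0.0201  0.2009] w 0.0578 g 25.0 F [-0.1  0.2 -4.1]
placed 19.5 [0.5906 0.2819 0.0664] w 0.0574 g 25.0 F [-2.1 -1.1 -0.2]
away 21.2 [0.5902 0.2816 0.1907] w 0.0799 g 0.0 F [-0.7 -0.1 -0.1]
```

View pics/t2.png

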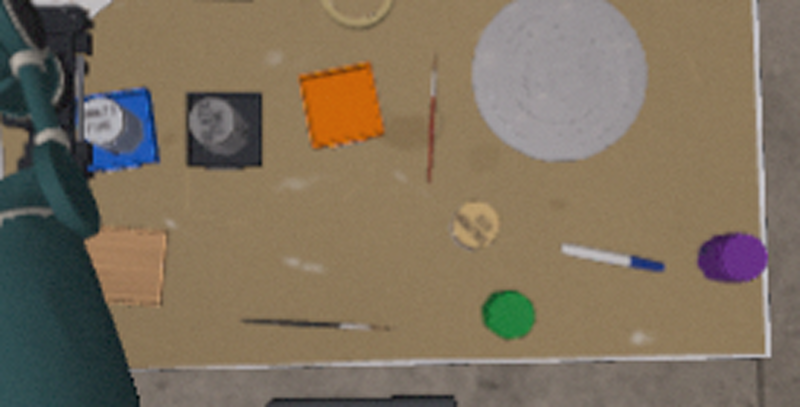

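Both jars stand in their trays: slate (218,125) in the grey one, blue (105,120) in the blue one. The orange jar is next, then a look at the marker.

```bash
python3 - <<'E'
from h import *
import pickle
pick('orange')
w=manip.state()['gripper_width']
if .054<w<.066:
    place('orange')
    manip.move_pose([.413,-.46,.26],rot(1.386)); st('hover')
c=grab('wrist'); pickle.dump(c,open('w3.pkl','wb')); cv2.imwrite('pics/w3.png',cv2.resize(c['image'],(800,600),interpolation=cv2.INTER_CUBIC))
E
```

```text
down 24.4 [ 0.4567 -0.1713  0.0627] w 0.0877 g 0.0 F [-0.1 -0.1 -0.1]
grip 24.9 [ 0.456  -0.1711  0.0624] w 0.0604 g 25.0 F [-1.7 -0.5  5.2]
up 26.2 [ 0.4553 -0.1707  0.2009] w 0.0604 g 25.0 F [ 0.7 -0.8 -2.1]
placed 29.7 [ 0.6173 -0.007   0.0665] w 0.0602 g 25.0 F [-4.7 -0.2  3.9]
away 31.4 [ 0.6172 -0.007   0.1908] w 0.0798 g 0.0 F [ 0.1 -0.4 -0.2]
hover 33.2 [ 0.4137 -0.4591  0.2597] w 0.0797 g 0.0 F [-0.1  0.2  0. ]
```

View pics/w3.png

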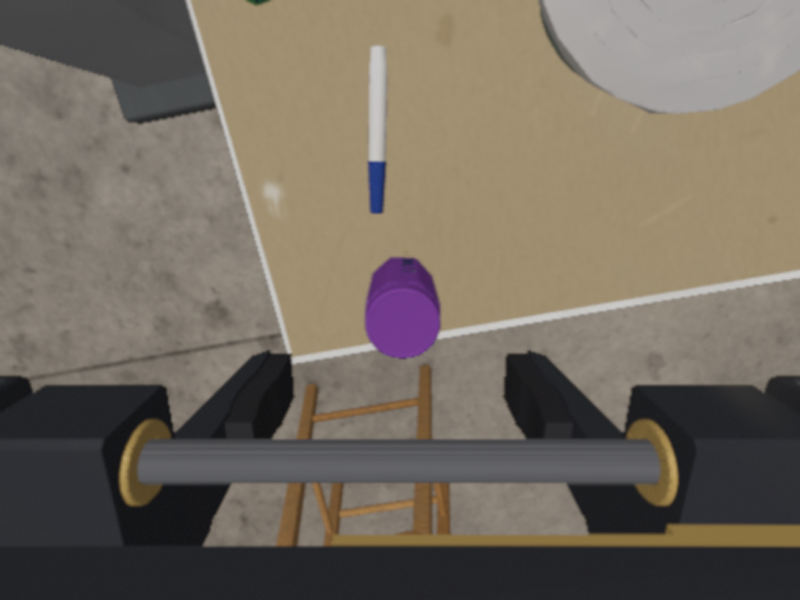

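Marker ends at (377,47) and (376,213). The purple jar is clear of it at (402,310).

```bash
python3 - <<'E'
from h import *
import pickle
c=pickle.load(open('w3.pkl','rb'))
q=onz(c,np.array([(377,47),(376,213)])*.64,.009)[:,:2]; m=q.mean(0); d=q[0]-q[1]; a=np.arctan2(d[1],d[0]); print(q.round(4),m.round(4),np.linalg.norm(d),a)
assert np.linalg.norm(m-[.4126,-.3574])<.01 and abs(np.linalg.norm(d)-.135)<.01
manip.set_gripper(.05); manip.move_pose([*m,.12],rot(a)); manip.move_linear([*m,.02],.12); manip.move_linear([*m,.003],.03); st('down')
manip.set_gripper(.0,12); st('grip'); manip.move_linear([*m,.2],.12); st('up')
if manip.state()['gripper_width']>.01:
    p=[.421,.312]
    manip.move_pose([*p,.2],rot(1.476)); manip.move_linear([*p,.03],.12); manip.move_linear([*p,.008],.03); st('placed')
    manip.set_gripper(.032); manip.dwell(.3); st('open'); manip.move_linear([*p,.2],.1); st('away')
    manip.move_pose([.40,.12,.32],rot(0))
c=grab('wrist'); pickle.dump(c,open('w4.pkl','wb')); cv2.imwrite('pics/w4.png',cv2.resize(c['image'],(800,600),interpolation=cv2.INTER_CUBIC))
E
```

```text
[[ 0.4278 -0.2914]
 [ 0.4003 -0.4232]] [ 0.414  -0.3573] 0.13456308408290707 1.365110200754206
down 36.3 [ 0.414  -0.3573  0.0029] w 0.0499 g 0.0 F [0.4 0.  0.2]
grip 36.9 [ 0.4141 -0.3574  0.0031] w 0.0151 g 12.0 F [-0.3  0.2  0.5]
up 38.7 [ 0.4136 -0.3569  0.199 ] w 0.0153 g 12.0 F [-0.6 -0.6 -0.7]
placed 43.5 [0.4211 0.3121 0.008 ] w 0.0147 g 12.0 F [-1.5 -0.3 -0.4]
open 44.3 [0.421 0.312 0.008] w 0.0317 g 0.0 F [0.2 0.3 0.1]
away 46.4 [0.4206 0.3118 0.1993] w 0.0323 g 0.0 F [-1.2  0.5 -0.3]
```

View pics/w4.png

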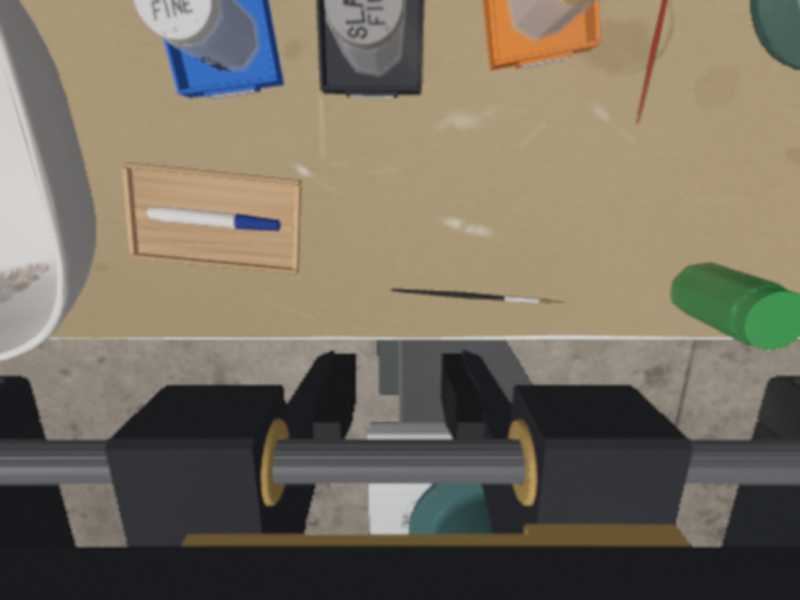

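The marker lies lengthwise in the pen tray, from (147,213) to (280,225), centred and level with the tray's sides. Last check: the jar positions in their trays, from the top camera.

```bash
python3 - <<'E'
from h import *
import pickle
c=grab('top'); P=cloud(c)
for n,t in T.items():
    q=P[(np.hypot(P[...,0]-t[0],P[...,1]-t[1])<.05)&(P[...,2]>.105)]
    (x,y),r=cv2.minEnclosingCircle(q[:,:2].astype(np.float32)); print(n,len(q),np.round([x-t[0],y-t[1],r],4),np.percentile(q[:,2],50).round(4))
cv2.imwrite('pics/t3.png',cv2.resize(c['image'][110:250,115:390],(800,407),interpolation=cv2.INTER_CUBIC))
E
```

```text
slate 210 [-0.0032  0.0019  0.0294] 0.1165
blue 223 [-0.001  -0.0023  0.0302] 0.1162
orange 208 [-0.0029  0.0002  0.0285] 0.1169
```

View pics/t3.png

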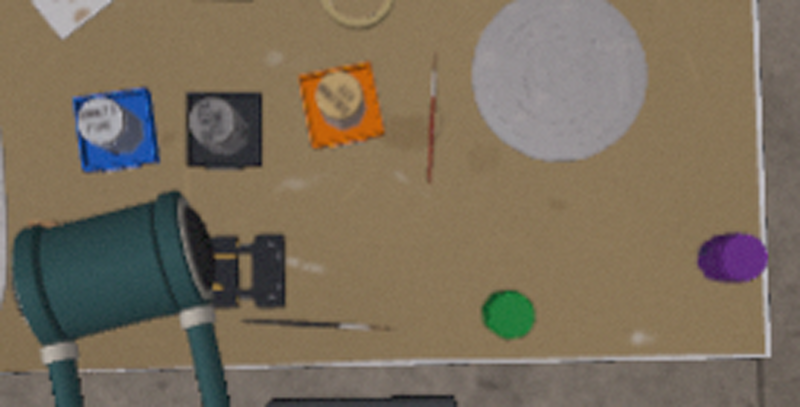

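All three jars stand upright in their own trays: blue (100,122), slate (212,120), orange (340,95). They are within about 4 mm of centre, and the robot is clear of them.

```bash
python3 -c "
from h import *
manip.dwell(.5); print(order.close_job())"
```

```text
the job is handed in; nothing more can be done
None
```

I handed the job in at about 50 s on the robot's clock: each jar stands upright within about 4 mm of its tray's centre, and the marker lies lengthwise in the pen tray; the verdict itself was not shown.

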